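# Clear the beam and present the bored standoff hole-up

## Task

Lift the aluminium levelling beam off the square hardwood clamp standoff and lay it flat on the bench, leaving the bar clamp, the caliper and the small plane where they are. The standoff has a blind hole for the clamp's swivel foot in one end and is solid at the other; it is not marked which, so feel for it and turn the standoff over until the hole looks straight up. Finish while holding it like that in the gripper, at least 5 cm clear of the bench, ready for the clamp foot.

Things in the scene. Friction and masses are not known exactly. Their poses are not given: they have to be found in the camera images.
- standoff: Square hardwood post 46 x 46 x 60 mm, about 100 g, lying on a long side. Origin at its centre, x axis along its length. ONE end, +x or -x (not told which; outside they are alike), has a central round blind hole, 32 mm across, 30 mm deep; the other end is solid. Stood on end it is steady, and one fingertip lowered on the middle of its top meets wood at 60 mm or sinks into the hole.
- beam: Fret-levelling beam: straight aluminium box section, 220 mm long (its x axis), 32 mm wide (y), 25 mm high (z), about 260 g, dark abrasive underside. Origin at the centre of its underside. It lies balanced crosswise on top of the standoff, its middle near the standoff's middle, 46 mm above the bench.
- clamp: Bystander: steel bar clamp lying on the bench, 300 mm long along its x axis, jaws, screw and wooden handle reaching 100 mm to its -y side, at most 31 mm high, handle to 5 mm beyond the bar's -x end. Origin under the middle of the bar, on the bench.
- caliper: Bystander: steel dial caliper lying on the bench, 235 mm long along its x axis, jaws to 56 mm on its -y side and dial to 29 mm on its +y side at its +x half, 14 mm high. Origin under the middle of its bar.
- plane: Bystander: small black thumb plane with brass knob, 95 mm long (x), 36 mm wide (y), 45 mm high. Origin under the middle of its sole.
Not all that is in view belongs to the job. Of the things like the standoff, leave any that is pink or red; of the rest the smaller one is meant.

How it is judged:
By the outcome, as a careful person would: the job done as asked, in the order asked, and still so for the second after the job is handed in, while the arm keeps its last pose, push and grip.
It also fails if it takes over 72 s, if anything falls off the work surface, if the arm or the gripper's body presses on something with over 40 N, if the wrist force passes 120 N, or if a joint passes its speed limit or range.

## Robot

A 6-joint arm with a two-finger parallel gripper is mounted at the origin on the work surface. World frame = base frame: x ahead of the robot, y to its left, z up, the work surface at z = 0. Lengths are in m, angles in degrees, forces in N, time in s.
With the tool pointing down it reaches from about 0.35 to 0.875 m from the base axis. Payload 15.5 kg.
Tool frame: the origin (TCP) lies at the very end of the fingers, on their centre line; the grasp point (between the pads) lies 19 mm behind it; z points along the fingers, y is the line along which they close (so a half turn about z gives the same grasp; the last joint's range is limited). The gripper opens to 85 mm and grips with 20 to 120 N. Pads are 22 mm wide; open, the fingers measure 114 mm over their backs; the gripper's body (76 mm by 85 mm) begins 54 mm behind the grasp point. The pads swing forward as they close: fully open they stand 13 mm farther back than shut.
Start: joints at [-68.497, 28.281, 77.091, -0, 74.628, -5.472], TCP at [0.284, -0.557, 0.231] pointing down, gripper open.
Joint ranges: [-166.48, 166.48], [-47.26, 123.95], [12.59, 153.08], [-70.14, 250.14], [6.76, 159.57], [-176.63, 176.63]. Speed limits (degrees/s): [108.29, 108.29, 147.25, 172.46, 172.46, 172.46].

## Interface

Orientations are given as [roll, pitch, yaw] about the fixed x, y, z axes, in that order (R = Rz(yaw) Ry(pitch) Rx(roll)).
In Python, from workcell import robot gives the robot as it stands. The module is installed in compiled form; this text tells all that it offers.
- The arm moves only by the tool send_rows, never from a script. Its argument "steps" is a list of rows, each an object of numbers: "dx", "dy", "dz": the shift along the tool's x, y, z in units of 50 mm (1.0 is 50 mm); "yaw": the turn about the tool's z in units of 10 degrees (1.0 is 10 degrees); "hand": the opening, from -1 (shut) to 1 (fully open), so that 0 is half open. In form: [{"dx": .., "dy": .., "dz": .., "yaw": .., "hand": ..}, ...]. A call has 1 to 10 rows; each row is the pose to reach, as a shift and turn from the pose commanded when the call began, along the tool's axes at that moment; what a row does not reach only later rows make up. A row lasts 1/8 s, in which the tool goes at most 62.5 mm and 10.7 degrees, less where a joint would pass 70% of its speed; a pose out of reach is approached as far as the arm can. A call with a gripper value outside its range is refused whole. The fingers move at their own pace and stop on an object; "squeeze" is the grip in N (left out, the last holds). Time passes only in rows, so rows that repeat a pose let the fingers close. It gives the time, the measured TCP pose, the force, the opening and the grip force at its end, in the units of the state.
- robot.read_state(): the state, without advancing time (a new reading comes with each control period).
- robot.snapshot(name): name is "side" or "top" or "wrist"; returns a dict with "frame" (400x640x3 uint8, red, green, blue), "K" (3x3 intrinsics, pixels), "D" ([k1, k2, p1, p2, k3] as OpenCV has them; the pictures are not rectified), "camera_from_world" (4x4, takes a point from world to camera coordinates). Camera axes: x right, y down, z forward; pixel columns grow to the right and rows downward; lengths in m; the calibration is good to about 2 mm. A picture is of the moment at which its call begins. There is no depth.
- robot.job_done(): hands the job in; it is judged then, once.
The state is a dict: "t": time; "joint_pos": joint angles; "joint_velocities": joint speeds; "effort": joint torques, N m; "tcp_pos": TCP position; "orientation": TCP orientation; "wrist_force": force on the tool from outside, world axes, zero at the start; "ft_torque": the same for the moment, N m; "width": finger opening in m; "grip_force": force on a finger pad.
Only numpy, scipy, OpenCV 4.12 (cv2) and the standard library are available. Lean on these libraries where they do the work, as an engineer would, in place of code of your own. Each camera call takes 0.05 s, during which the arm holds its last target. There are 200 camera calls.

## Working session

There is one attempt and no reset: what is moved stays moved. The work goes in short steps, Python scripts to look and compute and a tool call to move; the robot and the scene stay as the last step left them, time stands still between calls to the robot, and variables do not carry over. Pictures are saved under pics/ and viewed, at most 10 in all, crops included, and the job is handed in when it is done.

Besides the shell and the picture viewer there is one more tool, called after "Emit:" as name(argument=value, ...) on one line, values as JSON. send_rows: Moves the arm, as the interface text tells. Its arguments: {"type":"object","properties":{"steps":{"type":"array"},"squeeze":{"type":"number"}},"required":["steps"]}

```bash
mkdir -p pics; cat > h.py <<'E'
import numpy as np, cv2
from workcell import robot
from scipy.spatial.transform import Rotation as Ro
def snap(n,f=None):
    s=robot.snapshot(n)
    if f: cv2.imwrite('pics/'+f,s['frame'][:,:,::-1])
    return s
def ray(s,px,z):
    K,D,T=[np.array(s[k],float) for k in('K','D','camera_from_world')]
    n=cv2.undistortPoints(np.array(px,float).reshape(-1,1,2),K,D).reshape(-1,2)
    R,t=T[:3,:3],T[:3,3]; c=-R.T@t
    d=np.c_[n,np.ones(len(n))]@R
    return c+d*((z-c[2])/d[:,2])[:,None]
def proj(s,P):
    K,D,T=[np.array(s[k],float) for k in('K','D','camera_from_world')]
    return cv2.projectPoints(np.array(P,float).reshape(-1,1,3),cv2.Rodrigues(T[:3,:3])[0],T[:3,3],K,D)[0].reshape(-1,2)
E
python3 - <<'E'
from h import *
s=snap('top'); t=snap('side')
import pickle; pickle.dump((s,t),open('a.pkl','wb'))
cv2.imwrite('pics/top.png',s['frame'][:,:,::-1]);cv2.imwrite('pics/side.png',t['frame'][:,:,::-1])
st=robot.read_state();print({k:np.round(v,3) for k,v in st.items()})
for q in(s,t):
  T=np.array(q['camera_from_world']);print(-T[:3,:3].T@T[:3,3],T[:3,:3].round(2).tolist())
E
```

```text
{'t': np.float64(0.1), 'joint_pos': array([-6.8496e+01,  2.8312e+01,  7.7124e+01,  3.0000e-03,  7.4629e+01,
       -5.4720e+00]), 'joint_velocities': array([ 0.055, -0.046, -0.032,  0.023, -0.014, -0.032]), 'effort': array([ 2.0000e-03, -8.8359e+01, -3.8456e+01,  0.0000e+00,  5.0000e-03,
       -0.0000e+00]), 'tcp_pos': array([ 0.283, -0.557,  0.231]), 'orientation': array([-1.79935e+02, -9.00000e-03,  2.69750e+01]), 'wrist_force': array([ 0.529, -0.486, -0.564]), 'ft_torque': array([-0.037,  0.003, -0.071]), 'grip_force': np.float64(0.0), 'width': np.float64(0.085)}
[0.32437964 0.05224994 1.24028116] [[0.01, -1.0, 0.0], [-0.98, -0.01, -0.21], [0.21, -0.0, -0.98]]
[ 0.39799118 -0.5736102   0.69761112] [[0.96, -0.3, 0.0], [-0.21, -0.68, -0.71], [0.21, 0.67, -0.71]]
```

View pics/top.png

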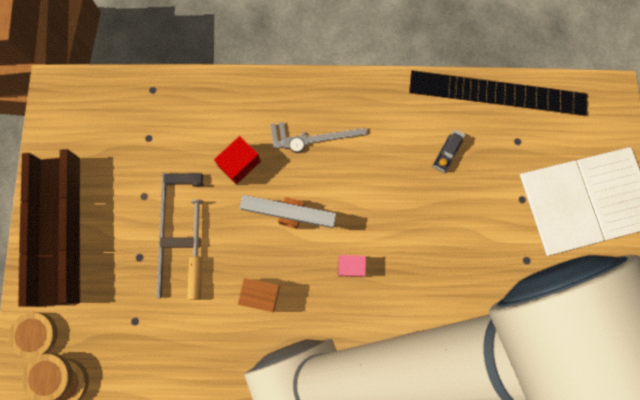

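View pics/side.png

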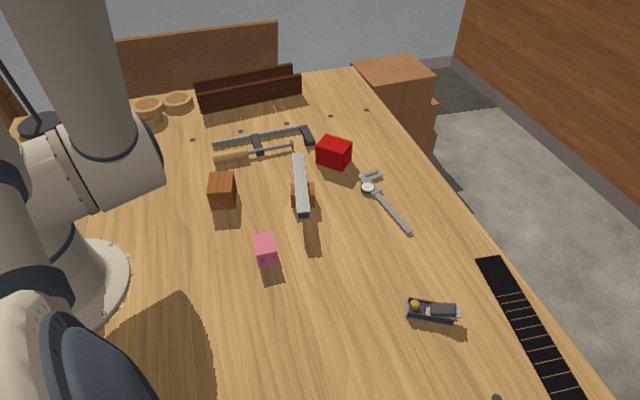

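The top view shows the beam from (241,203) to (335,219) on the standoff at about (291,212), with a larger brown block at (259,294) and red and pink ones to leave alone. The plane is at (450,152), the caliper at (300,143) and the clamp at (180,235). Next I'll enlarge the beam area.

```bash
python3 - <<'E'
from h import *
import pickle
s,t=pickle.load(open('a.pkl','rb'))
a=cv2.resize(s['frame'][185:240,225:355,::-1],None,fx=6,fy=6,interpolation=cv2.INTER_CUBIC)
b=cv2.resize(t['frame'][140:240,260:340,::-1],None,fx=6,fy=6,interpolation=cv2.INTER_CUBIC)
cv2.imwrite('pics/ca.png',a);cv2.imwrite('pics/cb.png',b)
print('beam',ray(s,[(241,203),(335,219)],.071).round(3).tolist())
print('block',ray(s,[(259,294)],.05).round(3),'pink',ray(s,[(352,265)],.04).round(3),'red',ray(s,[(237,159)],.05).round(3),'clamp',ray(s,[(163,180),(203,180),(203,298),(160,298)],0.02).round(3).tolist(),'plane',ray(s,[(450,152)],.03).round(3),'cal',ray(s,[(275,130),(275,146),(367,131),(297,152)],.01).round(3).tolist())
E
```

```text
beam [[0.57, 0.222, 0.071], [0.534, 0.006, 0.071]]
block [[0.364 0.176 0.05 ]] pink [[ 0.433 -0.035  0.04 ]] red [[0.681 0.238 0.05 ]] clamp [[0.636, 0.421, 0.02], [0.636, 0.323, 0.02], [0.355, 0.309, 0.02], [0.353, 0.409, 0.02]] plane [[ 0.71  -0.277  0.03 ]] cal [[0.769, 0.153, 0.01], [0.727, 0.152, 0.01], [0.769, -0.077, 0.01], [0.712, 0.097, 0.01]]
```

View pics/ca.png

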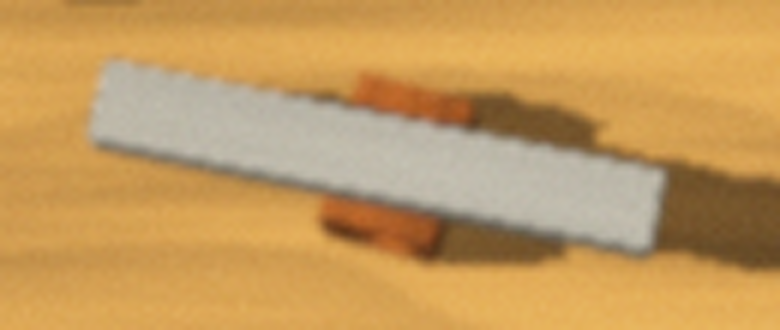

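View pics/cb.png

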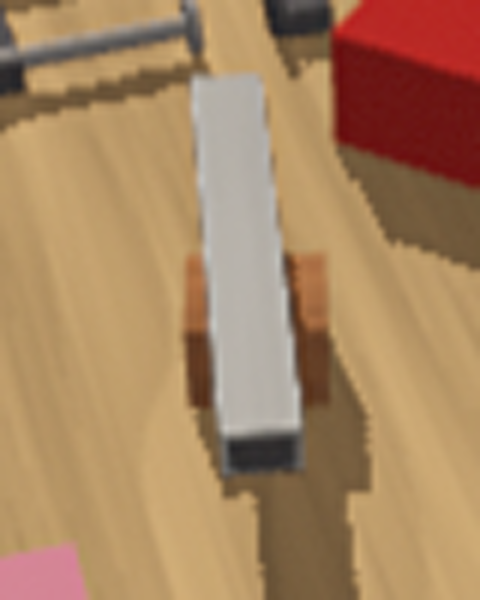

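The beam's top corners in the enlarged crop are (110,58), (665,170), (652,252) and (90,138). The standoff's far edge runs from (360,75) to (475,97), and its near top edge is at about (322,226) to (437,245).

```bash
python3 - <<'E'
from h import *
import pickle
s,t=pickle.load(open('a.pkl','rb'))
f=lambda P:np.array(P)/6+[225,185]-0.4
B=ray(s,f([(110,58),(665,170),(652,252),(90,138)]),.071)
S=ray(s,f([(360,75),(475,97),(437,245),(322,226)]),.046)
for P,n in((B,'beam'),(S,'st')):
  print(n,P.round(4).tolist(),'c',P.mean(0).round(4),'sides',np.linalg.norm(P-np.roll(P,-1,0),axis=1).round(3),'ang',[np.degrees(np.arctan2(*(v[1::-1]))).round(1) for v in (P-np.roll(P,-1,0))])
# side check
g=lambda P:np.array(P)/6+[260,140]-0.4
B2=ray(t,g([(192,78),(262,76),(300,430),(222,432)]),.071);print(B2.round(4).tolist(),B2.mean(0))
S2=ray(t,g([(187,255),(327,255),(328,328),(187,330)]),.046);print(S2.round(4).tolist(),S2.mean(0))
E
```

```text
beam [[0.5902, 0.2179, 0.071], [0.5483, 0.0046, 0.071], [0.5166, 0.0095, 0.071], [0.5588, 0.2244, 0.071]] c [0.5535 0.1141 0.071 ] sides [0.217 0.032 0.219 0.032] ang [np.float64(78.9), np.float64(-8.8), np.float64(-101.1), np.float64(168.3)]
st [[0.5899, 0.1231, 0.046], [0.5815, 0.0779, 0.046], [0.5227, 0.0919, 0.046], [0.5298, 0.1366, 0.046]] c [0.556  0.1074 0.046 ] sides [0.046 0.06  0.045 0.062] ang [np.float64(79.4), np.float64(-13.4), np.float64(-99.0), np.float64(167.3)]
[[0.5603, 0.2225, 0.071], [0.5903, 0.2147, 0.071], [0.5472, 0.0014, 0.071], [0.5188, 0.0091, 0.071]] [0.55416265 0.11192034 0.071     ]
[[0.5354, 0.1367, 0.046], [0.5921, 0.1192, 0.046], [0.5799, 0.0764, 0.046], [0.5244, 0.0923, 0.046]] [0.55792074 0.10612856 0.046     ]
```

```bash
cat >> h.py <<'E'
def to(x,y,z,psi):
    st=robot.read_state(); p=np.array(st['tcp_pos']); o=np.array(st['orientation'])
    R=Ro.from_euler('xyz',o,degrees=True).as_matrix()
    d=R.T@(np.array([x,y,z])-p)/.05
    dy=(psi-o[2]+180)%360-180
    print(dict(zip(('dx','dy','dz','yaw'),[*d.round(3),round(-dy/10,2)])))
def stt():
    st=robot.read_state(); print({k:np.round(st[k],4).tolist() for k in('t','tcp_pos','orientation','wrist_force','width','grip_force','joint_pos')})
E
python3 -c "
from h import *
to(.554,.113,.13,79)"
```

```text
{'dx': np.float64(10.898), 'dy': np.float64(-9.479), 'dz': np.float64(2.027), 'yaw': np.float64(-5.2)}
```

Emit:
send_rows(steps=[{"dx": 10.9,"dy": -9.48,"dz": 0.5,"yaw": -5.2,"hand": 1},{"dx": 10.9,"dy": -9.48,"dz": 0.5,"yaw": -5.2,"hand": 1},{"dx": 10.9,"dy": -9.48,"dz": 0.5,"yaw": -5.2,"hand": 1},{"dx": 10.9,"dy": -9.48,"dz": 0.5,"yaw": -5.2,"hand": 1},{"dx": 10.9,"dy": -9.48,"dz": 0.5,"yaw": -5.2,"hand": 1},{"dx": 10.9,"dy": -9.48,"dz": 0.5,"yaw": -5.2,"hand": 1},{"dx": 10.9,"dy": -9.48,"dz": 0.5,"yaw": -5.2,"hand": 1},{"dx": 10.9,"dy": -9.48,"dz": 0.5,"yaw": -5.2,"hand": 1},{"dx": 10.9,"dy": -9.48,"dz": 1.0,"yaw": -5.2,"hand": 1},{"dx": 10.9,"dy": -9.48,"dz": 1.0,"yaw": -5.2,"hand": 1}])

```text
t: 1.35
tcp_pos: [0.5176, 0.023, 0.1956]
orientation: [180.0, 0.0, 79.0]
wrist_force: [1.0, -0.6, 0.2]
width: 0.0855
grip_force: 0.0
```

Emit:
send_rows(steps=[{"dx": 0,"dy": 0,"dz": 0,"yaw": 0,"hand": 1}])

```text
t: 1.48
tcp_pos: [0.5176, 0.0246, 0.1949]
orientation: [-179.9, -0.0, 79.2]
wrist_force: [0.3, -0.3, -1.0]
width: 0.0853
grip_force: 0.0
```

```bash
python3 -c "
from h import *
stt();to(.554,.113,.052,79)"
```

```text
{'t': 1.475, 'tcp_pos': [0.5176, 0.0246, 0.1949], 'orientation': [-179.9402, -0.0261, 79.2474], 'wrist_force': [0.2925, -0.2593, -1.0194], 'width': 0.0853, 'grip_force': 0.0, 'joint_pos': [-3.9063, 22.1991, 94.673, 0.037, 63.1841, 6.8297]}
{'dx': np.float64(1.872), 'dy': np.float64(0.388), 'dz': np.float64(2.859), 'yaw': np.float64(0.02)}
```

Emit:
send_rows(steps=[{"dx": 1.87,"dy": 0.39,"dz": 0,"yaw": 0,"hand": 1},{"dx": 1.87,"dy": 0.39,"dz": 0,"yaw": 0,"hand": 1},{"dx": 1.87,"dy": 0.39,"dz": 1.0,"yaw": 0,"hand": 1},{"dx": 1.87,"dy": 0.39,"dz": 2.0,"yaw": 0,"hand": 1},{"dx": 1.87,"dy": 0.39,"dz": 2.86,"yaw": 0,"hand": 1},{"dx": 1.87,"dy": 0.39,"dz": 2.86,"yaw": 0,"hand": 1}])

```text
t: 2.22
tcp_pos: [0.5521, 0.108, 0.0506]
orientation: [-179.7, 0.1, 78.9]
wrist_force: [0.1, -0.0, 0.6]
width: 0.0858
grip_force: 0.0
```

Emit:
send_rows(steps=[{"dx": 0,"dy": 0,"dz": 0,"yaw": 0,"hand": -0.5},{"dx": 0,"dy": 0,"dz": 0,"yaw": 0,"hand": -0.5},{"dx": 0,"dy": 0,"dz": 0,"yaw": 0,"hand": -0.5},{"dx": 0,"dy": 0,"dz": 0,"yaw": 0,"hand": -0.5},{"dx": 0,"dy": 0,"dz": 0,"yaw": 0,"hand": -0.5},{"dx": 0,"dy": 0,"dz": 0,"yaw": 0,"hand": -0.5}], squeeze=50)

```text
t: 2.98
tcp_pos: [0.5548, 0.109, 0.0543]
orientation: [179.9, -0.0, 79.0]
wrist_force: [-2.9, -1.0, 14.7]
width: 0.0306
grip_force: 49.1
```

Emit:
send_rows(steps=[{"dx": 0,"dy": 0,"dz": -0.3,"yaw": 0,"hand": -0.5},{"dx": 0,"dy": 0,"dz": -0.7,"yaw": 0,"hand": -0.5},{"dx": 0,"dy": 0,"dz": -1.2,"yaw": 0,"hand": -0.5},{"dx": 0,"dy": 0,"dz": -1.2,"yaw": 0,"hand": -0.5}])

```text
t: 3.48
tcp_pos: [0.5553, 0.1091, 0.115]
orientation: [179.8, -0.1, 79.0]
wrist_force: [0.8, -0.7, -4.3]
width: 0.0305
grip_force: 51.4
```

```bash
python3 -c "
from h import *
stt();to(.55,-.15,.055,79);to(.55,-.15,.007,79);s=snap('side');w=snap('wrist')
c=cv2.resize(s['frame'][100:260,180:400],(800,582));cv2.imwrite('pics/s2.png',c[:,:,::-1])"
```

```text
{'t': 3.475, 'tcp_pos': [0.5553, 0.1091, 0.115], 'orientation': [179.7952, -0.0606, 78.9807], 'wrist_force': [0.7815, -0.6555, -4.3124], 'width': 0.0305, 'grip_force': 51.3869, 'joint_pos': [5.0723, 31.5026, 93.0632, 0.0017, 55.2206, 16.0906]}
{'dx': np.float64(-5.108), 'dy': np.float64(0.883), 'dz': np.float64(1.197), 'yaw': np.float64(-0.0)}
{'dx': np.float64(-5.109), 'dy': np.float64(0.879), 'dz': np.float64(2.157), 'yaw': np.float64(-0.0)}
```

View pics/s2.png

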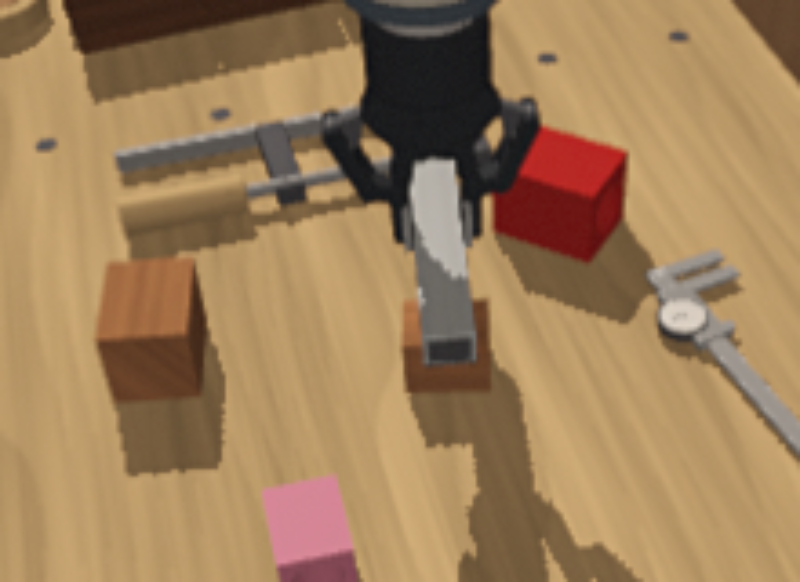

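Emit:
send_rows(steps=[{"dx": -0.6,"dy": 0.1,"dz": 0,"yaw": 0,"hand": -0.5},{"dx": -1.5,"dy": 0.26,"dz": 0,"yaw": 0,"hand": -0.5},{"dx": -2.5,"dy": 0.44,"dz": 0,"yaw": 0,"hand": -0.5},{"dx": -3.5,"dy": 0.6,"dz": 0,"yaw": 0,"hand": -0.5},{"dx": -4.5,"dy": 0.78,"dz": 0,"yaw": 0,"hand": -0.5},{"dx": -5.1,"dy": 0.88,"dz": 0,"yaw": 0,"hand": -0.5},{"dx": -5.1,"dy": 0.88,"dz": 0.6,"yaw": 0,"hand": -0.5},{"dx": -5.1,"dy": 0.88,"dz": 1.2,"yaw": 0,"hand": -0.5},{"dx": -5.1,"dy": 0.88,"dz": 1.7,"yaw": 0,"hand": -0.5},{"dx": -5.1,"dy": 0.88,"dz": 1.9,"yaw": 0,"hand": -0.5}])

```text
t: 4.82
tcp_pos: [0.5473, -0.1493, 0.0158]
orientation: [-179.8, -0.0, 79.0]
wrist_force: [0.9, -0.2, -3.1]
width: 0.0305
grip_force: 51.2
```

Emit:
send_rows(steps=[{"dx": 0,"dy": 0,"dz": 0.1,"yaw": 0,"hand": -0.5},{"dx": 0,"dy": 0,"dz": 0.17,"yaw": 0,"hand": -0.5},{"dx": 0,"dy": 0,"dz": 0.2,"yaw": 0,"hand": -0.5},{"dx": 0,"dy": 0,"dz": 0.2,"yaw": 0,"hand": -0.5}])

```text
t: 5.32
tcp_pos: [0.5488, -0.1498, 0.0083]
orientation: [180.0, 0.0, 79.0]
wrist_force: [0.5, -0.7, -2.6]
width: 0.0307
grip_force: 51.4
```

Emit:
send_rows(steps=[{"dx": 0,"dy": 0,"dz": 0.04,"yaw": 0,"hand": -0.5},{"dx": 0,"dy": 0,"dz": 0.04,"yaw": 0,"hand": -0.5}])

```text
t: 5.58
tcp_pos: [0.5489, -0.1498, 0.0082]
orientation: [179.9, 0.0, 79.0]
wrist_force: [-10.9, 3.0, 42.7]
width: 0.031
grip_force: 56.9
```

Emit:
send_rows(steps=[{"dx": 0,"dy": 0,"dz": -0.04,"yaw": 0,"hand": -0.5},{"dx": 0,"dy": 0,"dz": -0.04,"yaw": 0,"hand": 0.3},{"dx": 0,"dy": 0,"dz": -0.04,"yaw": 0,"hand": 0.3},{"dx": 0,"dy": 0,"dz": -0.04,"yaw": 0,"hand": 0.3},{"dx": 0,"dy": 0,"dz": -0.7,"yaw": 0,"hand": 0.3},{"dx": 0,"dy": 0,"dz": -1.8,"yaw": 0,"hand": 1},{"dx": 0,"dy": 0,"dz": -2.4,"yaw": 0,"hand": 1},{"dx": 0,"dy": 0,"dz": -2.4,"yaw": 0,"hand": 1}])

```text
t: 6.58
tcp_pos: [0.5498, -0.1502, 0.128]
orientation: [179.8, 0.0, 79.0]
wrist_force: [0.2, 0.2, -0.5]
width: 0.0858
grip_force: 0.0
```

```bash
python3 - <<'E'
from h import *
stt()
s=snap('top'); t=snap('side'); w=snap('wrist')
import pickle; pickle.dump((s,t,w),open('b.pkl','wb'))
T=np.array(w['camera_from_world']);print(-T[:3,:3].T@T[:3,3],T[:3,:3].round(2).tolist())
P=[[.557,.107,.023]]
print(proj(s,P),proj(t,P),proj(w,P))
a=cv2.resize(s['frame'][180:250,240:350],(800,509),interpolation=cv2.INTER_CUBIC)
b=cv2.resize(t['frame'][160:270,240:360],(640,587),interpolation=cv2.INTER_CUBIC)
m=np.zeros((587,1440,3),np.uint8);m[:509,:800]=a;m[:,800:]=b
m=cv2.resize(m,(800,326),interpolation=cv2.INTER_AREA)
w2=cv2.resize(w['frame'],(440,275))
o=np.zeros((600,800,3),np.uint8);o[:326]=m;o[326:,:][:274,:440]=w2[:274]
cv2.imwrite('pics/b.png',o[:,:,::-1])
E
```

```text
{'t': 6.575, 'tcp_pos': [0.5498, -0.1502, 0.128], 'orientation': [179.767, 0.0424, 78.9771], 'wrist_force': [0.1768, 0.1648, -0.5082], 'width': 0.0858, 'grip_force': 0.0, 'joint_pos': [-21.2808, 30.7326, 91.8416, -0.0003, 57.1889, -10.2578]}
[ 0.56239007 -0.07914548  0.2679433 ] [[0.98, -0.19, 0.0], [-0.18, -0.94, 0.28], [-0.05, -0.28, -0.96]]
[[291.60067025 212.75888919]] [[302.35378888 194.61739285]] [[ 259.08759756 -146.78608936]]
```

View pics/b.png

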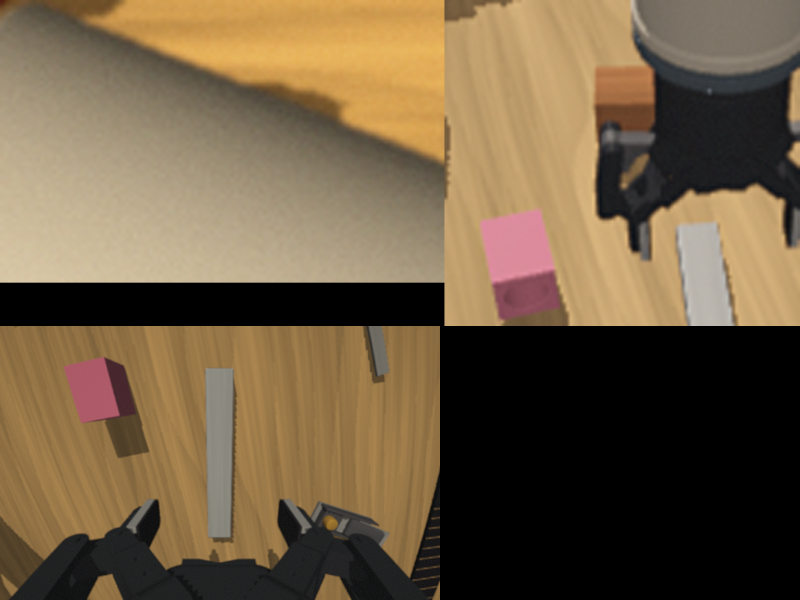

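The beam lies flat, clear of the pink block and the plane. The pink block's hole shows in the picture, so I'll look at the standoff's +x end with the wrist camera.

```bash
python3 -c "
from h import *
to(.65,.086,.15,-12.5)
print(snap('wrist')['K'])"
```

```text
{'dx': np.float64(5.014), 'dy': np.float64(1.099), 'dz': np.float64(-0.501), 'yaw': np.float64(9.15)}
[[292.66634861   0.         318.0062294 ]
 [  0.         292.66634861 203.26898717]
 [  0.           0.           1.        ]]
```

Emit:
send_rows(steps=[{"dx": 5,"dy": 1.1,"dz": -0.5,"yaw": 9.15,"hand": 1},{"dx": 5,"dy": 1.1,"dz": -0.5,"yaw": 9.15,"hand": 1},{"dx": 5,"dy": 1.1,"dz": -0.5,"yaw": 9.15,"hand": 1},{"dx": 5,"dy": 1.1,"dz": -0.5,"yaw": 9.15,"hand": 1},{"dx": 5,"dy": 1.1,"dz": -0.5,"yaw": 9.15,"hand": 1},{"dx": 5,"dy": 1.1,"dz": -0.5,"yaw": 9.15,"hand": 1},{"dx": 5,"dy": 1.1,"dz": -0.5,"yaw": 9.15,"hand": 1},{"dx": 5,"dy": 1.1,"dz": -0.5,"yaw": 9.15,"hand": 1},{"dx": 5,"dy": 1.1,"dz": -0.5,"yaw": 9.15,"hand": 1},{"dx": 5,"dy": 1.1,"dz": -0.5,"yaw": 9.15,"hand": 1}])

```text
t: 8.02
tcp_pos: [0.6499, 0.0851, 0.1496]
orientation: [180.0, 0.1, -12.5]
wrist_force: [0.3, 0.5, -0.1]
width: 0.0854
grip_force: 0.0
```

```bash
python3 - <<'E'
from h import *
stt()
w=snap('wrist');t=snap('side');s=snap('top')
import pickle; pickle.dump((s,t,w),open('c.pkl','wb'))
f=lambda v,x,y,wd,h,k:cv2.resize(v['frame'][y:y+h,x:x+wd],None,fx=k,fy=k,interpolation=cv2.INTER_CUBIC)
o=np.zeros((600,800,3),np.uint8)
print(proj(w,[[.557,.107,.023]]),proj(s,[[.557,.107,.023]]))
o[:250,:400]=f(w,0,0,640,400,.625)
o[:300,410:770]=f(s,261,190,60,50,6)
p=proj(w,[[.557,.107,.023]])[0].astype(int);x,y=np.clip(p-[100,75],0,[440,250])
o[300:600,:400]=f(w,x,y,200,150,2)
o[310:570,410:770]=f(t,272,165,72,52,5)
print(x,y)
cv2.imwrite('pics/c.png',o[:,:,::-1])
E
```

```text
{'t': 8.025, 'tcp_pos': [0.6499, 0.0851, 0.1496], 'orientation': [179.9729, 0.1075, -12.4794], 'wrist_force': [0.2925, 0.4607, -0.0821], 'width': 0.0854, 'grip_force': 0.0, 'joint_pos': [2.2432, 35.3593, 77.5902, 0.0012, 67.1613, 104.7221]}
[[316.91545228 283.95896258]] [[291.60067025 212.75888919]]
216 208
```

View pics/c.png

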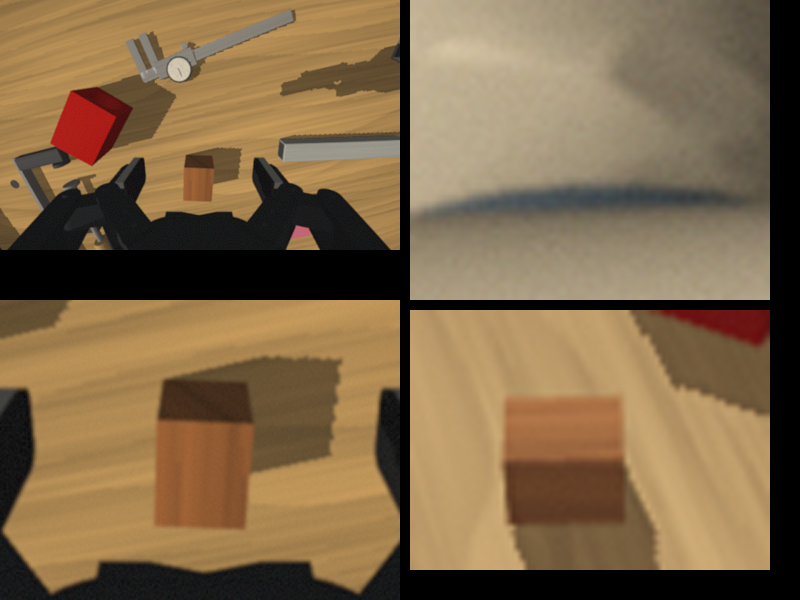

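The wrist crop shows the standoff's top face from (162,421) to (246,527), and its +x end face in shadow at (205,402) with no clear hole. I'll measure the pose and stretch the contrast on both ends.

```bash
python3 - <<'E'
from h import *
import pickle
s,t,w=pickle.load(open('c.pkl','rb'))
S=ray(w,np.array([(162,421),(253,423),(246,528),(154,525)])/2+[216,208]-.25,.046)
print(S.round(4).tolist(),S.mean(0).round(4),[np.degrees(np.arctan2(*(v[1::-1]))).round(1) for v in (S-np.roll(S,-1,0))],np.linalg.norm(S-np.roll(S,-1,0),axis=1).round(4))
S2=ray(t,np.array([(505,397),(622,397),(623,459),(505,461)])/5-np.array([82,62])+[272,165]-.4,.046)
print(S2.round(4).tolist(),S2.mean(0).round(4))
g=w['frame'][248:268,296:344].sum(2);print(g[:,::3])
s0,_=pickle.load(open('a.pkl','rb'))
print(s0['frame'][214:230,276:302].sum(2)[:, ::2])
E
```

```text
[[0.3997, 0.166, 0.046], [0.3866, 0.1146, 0.046], [0.2907, 0.1374, 0.046], [0.3065, 0.1946, 0.046]] [0.3459 0.1531 0.046 ] [np.float64(75.6), np.float64(-13.4), np.float64(-105.5), np.float64(163.0)] [0.0531 0.0986 0.0594 0.0975]
[[0.535, 0.1372, 0.046], [0.5919, 0.1196, 0.046], [0.5796, 0.076, 0.046], [0.5238, 0.0917, 0.046]] [0.5576 0.1061 0.046 ]
[[334 169 146 154 152 174 171 180 186 191 199 210 211 210 213 238]
 [326 143 125 132 133 136 150 151 145 163 151 165 167 171 178 244]
 [318 139 132 131 137 148 136 147 141 143 139 147 135 142 153 237]
 [313 138 137 126 125 137 139 146 142 138 144 142 146 139 137 241]
 [312 146 140 143 131 133 134 137 143 141 139 132 147 142 144 238]
 [308 139 141 138 123 132 139 141 143 145 144 134 127 149 143 230]
 [288 145 136 143 127 124 134 140 144 139 136 147 147 143 149 232]
 [276 134 141 146 142 131 129 126 145 144 145 144 146 142 144 227]
 [258 147 144 136 136 128 137 130 143 144 148 145 145 142 140 222]
 [242 145 140 147 150 135 127 132 137 144 145 148 139 151 138 214]
 [227 151 147 140 136 138 132 123 137 134 147 145 135 142 143 210]
 [220 150 1
[... 773 characters left out ...]
15 376 418 453 508 525 548 556 548 553]
 [436 392 335 320 320 323 345 404 437 476 520 528 550]
 [445 389 330 321 320 325 310 312 324 368 427 448 511]
 [461 375 324 321 332 332 312 303 298 305 293 339 392]
 [465 348 269 282 330 332 314 308 291 277 273 247 277]
 [470 357 215 240 286 305 309 306 293 281 266 204 236]
 [485 408 233 173 218 245 277 312 294 271 271 191 244]
 [494 466 346 254 211 227 297 293 272 268 259 178 251]
 [476 477 435 388 323 295 314 321 285 248 220 192 247]
 [461 472 473 458 423 393 365 347 306 219 196 201 251]
 [441 451 477 466 460 457 427 400 348 251 188 230 250]
 [439 442 453 461 471 476 471 465 414 358 285 324 285]
 [445 446 448 451 460 471 480 482 470 454 404 423 407]]
```

```bash
python3 - <<'E'
from h import *
import pickle
s,t,w=pickle.load(open('c.pkl','rb'))
S=ray(w,np.array([(162,121),(253,123),(246,228),(154,225)])/2+[216,208]-.25,.046)
print(S.round(4).tolist(),S.mean(0).round(4),[np.degrees(np.arctan2(*(v[1::-1]))).round(1) for v in (S-np.roll(S,-1,0))],np.linalg.norm(S-np.roll(S,-1,0),axis=1).round(4))
c=np.array([.557,.1066]);a=np.radians(-12.8);u=np.array([np.cos(a),np.sin(a)])
for z in(.10,.026): to(*(c-.026*u),z,-12.8)
E
```

```text
[[0.5916, 0.1187, 0.046], [0.5813, 0.0771, 0.046], [0.5236, 0.0919, 0.046], [0.5354, 0.1366, 0.046]] [0.558 0.106 0.046] [np.float64(76.1), np.float64(-14.4), np.float64(-104.7), np.float64(162.3)] [0.0428 0.0595 0.0462 0.059 ]
{'dx': np.float64(-2.431), 'dy': np.float64(-0.027), 'dz': np.float64(1.006), 'yaw': np.float64(0.05)}
{'dx': np.float64(-2.429), 'dy': np.float64(-0.028), 'dz': np.float64(2.486), 'yaw': np.float64(0.05)}
```

Emit:
send_rows(steps=[{"dx": -1.2,"dy": 0,"dz": 0,"yaw": 0.2,"hand": 1},{"dx": -2.4,"dy": 0,"dz": 0.5,"yaw": 0.2,"hand": 1},{"dx": -2.4,"dy": 0,"dz": 1.2,"yaw": 0.2,"hand": 1},{"dx": -2.4,"dy": 0,"dz": 2.0,"yaw": 0.2,"hand": 1},{"dx": -2.4,"dy": 0,"dz": 2.48,"yaw": 0.2,"hand": 1},{"dx": -2.4,"dy": 0,"dz": 2.48,"yaw": 0.2,"hand": 0.06},{"dx": -2.4,"dy": 0,"dz": 2.48,"yaw": 0.2,"hand": 0.06},{"dx": -2.4,"dy": 0,"dz": 2.48,"yaw": 0.2,"hand": 0.06},{"dx": -2.4,"dy": 0,"dz": 2.48,"yaw": 0.2,"hand": 0.06},{"dx": -2.4,"dy": 0,"dz": 2.48,"yaw": 0.2,"hand": 0.06}], squeeze=20)

```text
t: 9.43
tcp_pos: [0.5339, 0.1112, 0.0279]
orientation: [-180.0, -0.1, -14.5]
wrist_force: [-0.5, 0.0, 8.3]
width: 0.0457
grip_force: 18.5
```

```bash
python3 -c "
from h import *
stt()"
```

```text
{'t': 9.425, 'tcp_pos': [0.5339, 0.1112, 0.0279], 'orientation': [-179.9621, -0.1039, -14.5087], 'wrist_force': [-0.5439, 0.039, 8.2509], 'width': 0.0457, 'grip_force': 18.4516, 'joint_pos': [5.4935, 38.1163, 99.3344, 0.0001, 42.4386, 110.0022]}
```

Emit:
send_rows(steps=[{"dx": 0,"dy": 0,"dz": -1.2,"yaw": 0,"hand": 0.06},{"dx": 0,"dy": 0,"dz": -1.6,"yaw": 0,"hand": 0.06},{"dx": 0,"dy": 0,"dz": -1.6,"yaw": 0,"hand": 0.06}])

```text
t: 9.8
tcp_pos: [0.5343, 0.1113, 0.1088]
orientation: [-179.9, -0.2, -14.5]
wrist_force: [0.1, -0.1, -2.1]
width: 0.0456
grip_force: 17.5
```

```bash
python3 - <<'E'
from h import *
stt()
w=snap('wrist');t=snap('side')
o=np.zeros((400,800,3),np.uint8)
o[:,:400]=cv2.resize(w['frame'][150:390,200:440],(400,400))
p=proj(t,[robot.read_state()['tcp_pos']])[0].astype(int);print(p)
o[:,400:]=cv2.resize(t['frame'][p[1]-50:p[1]+50,p[0]-40:p[0]+60],(400,400))
cv2.imwrite('pics/d.png',o[:,:,::-1])
E
```

```text
{'t': 9.8, 'tcp_pos': [0.5343, 0.1113, 0.1088], 'orientation': [-179.9231, -0.207, -14.5125], 'wrist_force': [0.1187, -0.1055, -2.1245], 'width': 0.0456, 'grip_force': 17.4684, 'joint_pos': [5.4957, 30.7458, 96.2447, 0.0018, 52.7886, 110.007]}
[290 170]
```

View pics/d.png

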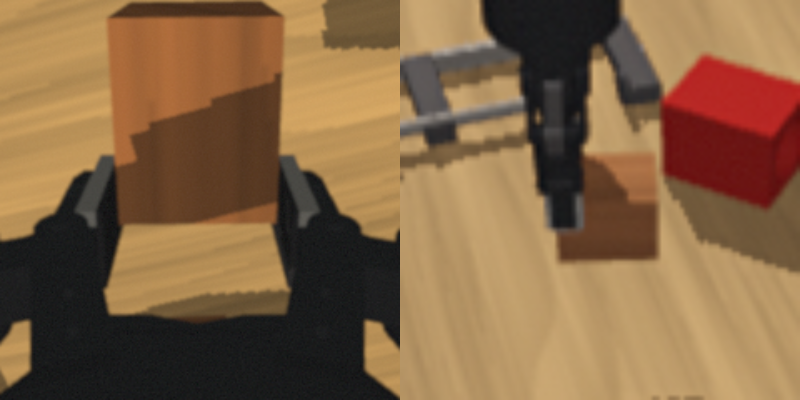

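The block is still level in the grip: its far end is at wrist row ≈159 and the side view shows it horizontal. I'll lower it close to the bench and ease the grip step by step so it can swing.

Emit:
send_rows(steps=[{"dx": 0,"dy": 0,"dz": 0.6,"yaw": 0,"hand": 0.06},{"dx": 0,"dy": 0,"dz": 1.1,"yaw": 0,"hand": 0.07},{"dx": 0,"dy": 0,"dz": 1.1,"yaw": 0,"hand": 0.07}])

```text
t: 10.28
tcp_pos: [0.5314, 0.111, 0.0496]
orientation: [179.9, 0.3, -14.5]
wrist_force: [-0.8, -0.9, -0.9]
width: 0.046
grip_force: 11.7
```

Emit:
send_rows(steps=[{"dx": 0,"dy": 0,"dz": 0,"yaw": 0,"hand": 0.074},{"dx": 0,"dy": 0,"dz": 0,"yaw": 0,"hand": 0.074}])

```text
t: 10.52
tcp_pos: [0.5337, 0.1112, 0.0526]
orientation: [-180.0, -0.1, -14.5]
wrist_force: [-0.1, 0.6, -0.5]
width: 0.0457
grip_force: 6.4
```

Emit:
send_rows(steps=[{"dx": 0,"dy": 0,"dz": 0,"yaw": 0,"hand": 0.078},{"dx": 0,"dy": 0,"dz": 0,"yaw": 0,"hand": 0.078}])

```text
t: 10.78
tcp_pos: [0.5334, 0.1112, 0.0523]
orientation: [-180.0, -0.0, -14.5]
wrist_force: [-0.1, -0.0, 1.1]
width: 0.0458
grip_force: 1.2
```

```bash
cat >> h.py <<'E'
def blk(w=None):
    w=w or snap('wrist'); c=w['frame'][:,300:335].astype(int).mean(1)
    return c
E
python3 - <<'E'
from h import *
c=blk();print(c[60:300:6].astype(int).tolist())
E
```

```text
[[176, 137, 82], [175, 137, 82], [170, 133, 80], [175, 137, 82], [178, 139, 84], [185, 145, 87], [194, 151, 90], [197, 154, 92], [200, 157, 93], [191, 149, 89], [177, 138, 83], [175, 138, 83], [177, 139, 83], [174, 136, 82], [178, 140, 84], [165, 129, 78], [155, 121, 74], [136, 85, 47], [136, 85, 47], [136, 85, 47], [137, 86, 48], [137, 86, 48], [137, 85, 47], [135, 85, 48], [129, 81, 46], [113, 71, 41], [111, 70, 40], [108, 68, 39], [105, 66, 38], [93, 59, 35], [93, 60, 35], [94, 60, 35], [93, 60, 35], [93, 60, 35], [93, 60, 35], [93, 59, 34], [144, 98, 57], [184, 144, 86], [179, 140, 84], [174, 136, 82]]
```

```bash
cat >> h.py <<'E'
def pred(w,ax_s,ax_h,th,lift=.024):
    # rows of corners (+u top,+u bottom,-u top) for block tilted th (cw, -u up) about pad axis; ax_s axis position along u from centre, ax_h height in block from its bottom
    st=robot.read_state(); p=np.array(st['tcp_pos']); ps=np.radians(st['orientation'][2]); u=np.array([np.cos(ps),np.sin(ps)])
    t=np.radians(th); out=[]
    for s,h in((.03,.046),(.03,0),(-.03,.046),(-.03,0)):
        x,z=s-ax_s,h-ax_h
        X=x*np.cos(t)+z*np.sin(t); Z=-x*np.sin(t)+z*np.cos(t)
        out.append([*(p[:2]+X*u),p[2]+lift+Z])
    return proj(w,out)[:,1].round(0),np.array(out)[:,2].round(3)
E
python3 - <<'E'
from h import *
w=snap('wrist')
for th in(0,5,10,15,20,30,40): print(th,*pred(w,-.024,.034+.018-.018,th))
stt()
E
```

```text
0 [168. 154. 308. 259.] [0.088 0.042 0.088 0.042]
5 [164. 159. 307. 264.] [0.083 0.037 0.089 0.043]
10 [161. 164. 305. 269.] [0.078 0.033 0.089 0.044]
15 [160. 170. 303. 274.] [0.074 0.029 0.089 0.045]
20 [159. 176. 301. 280.] [0.069 0.026 0.089 0.046]
30 [161. 189. 296. 290.] [0.059 0.02  0.089 0.05 ]
40 [166. 203. 291. 301.] [0.051 0.015 0.089 0.054]
{'t': 10.875, 'tcp_pos': [0.5333, 0.1112, 0.0521], 'orientation': [-179.9931, -0.0166, -14.5253], 'wrist_force': [-0.3251, -0.3931, 0.933], 'width': 0.0462, 'grip_force': 1.0994, 'joint_pos': [5.4943, 35.8146, 98.5877, 0.0011, 45.5797, 110.0187]}
```

```bash
python3 - <<'E'
from h import *
w=snap('wrist')
for th in(0,5,10,15,20,30,40,50): print(th,*pred(w,-.022,.040,th,.012))
stt()
c=blk(w);print(c[150:172,0].astype(int),c[262:290,0].astype(int))
E
```

```text
0 [166. 153. 289. 248.] [0.07  0.024 0.07  0.024]
5 [164. 159. 288. 254.] [0.065 0.02  0.071 0.025]
10 [162. 164. 288. 259.] [0.061 0.016 0.071 0.026]
15 [162. 171. 288. 265.] [0.056 0.012 0.072 0.027]
20 [162. 177. 287. 271.] [0.052 0.009 0.072 0.029]
30 [165. 190. 285. 282.] [0.043 0.003 0.073 0.033]
40 [171. 204. 283. 294.] [ 0.035 -0.     0.074  0.039]
50 [179. 219. 280. 305.] [ 0.028 -0.002  0.074  0.044]
{'t': 10.925, 'tcp_pos': [0.5333, 0.1112, 0.052], 'orientation': [-179.9939, -0.0133, -14.5243], 'wrist_force': [-0.8348, -0.2693, 0.3833], 'width': 0.0462, 'grip_force': 1.0823, 'joint_pos': [5.4965, 35.8194, 98.5858, 0.0016, 45.5802, 110.0196]}
[166 161 160 160 159 156 154 155 154 146 139 136 137 137 137 137 137 137
 137 137 137 137] [ 93  93  93  94  93  93  93  94  93  94  93  92  94 108 137 166 181 184
 184 184 185 185 184 183 182 180 179 178]
```

```bash
cat >> h.py <<'E'
def ascii_side(t=None,x0=272,y0=150,x1=345,y1=225,step=2):
    t=t or snap('side'); f=t['frame'][y0:y1:step,x0:x1].astype(float)
    r=f[...,0]/(f[...,1]+1); d=f.sum(2)
    for i,row in enumerate(f): print(y0+i*step,''.join('R' if r[i,j]>2.5 else ('#' if d[i,j]>290 else '+') if r[i,j]>1.42 and d[i,j]>110 else ('.' if d[i,j]>180 else 'k') for j in range(f.shape[1])))
    return t
E
python3 - <<'E'
from h import *
t=ascii_side()
p=np.array([.5333,.1112]);a=np.radians(-14.5);u=np.array([np.cos(a),np.sin(a)])
v=np.array([-u[1],u[0]])
for z in(0,.046,.09): print(z,proj(t,[[*(p+s*u-.023*v),z] for s in(0,.03,.06)]).round(0).tolist())
E
```

```text
150 ....kkkkkkkkkkkkkkkkkkkkkkkkkk.............+RRRRRRRRRRRRRRRRRRRRRRRRRRRRR
152 ......kkkkkkkkkkkkkkkkkkkkkk...............+RRRRRRRRRRRRRRRRRRRRRRRRRRRRR
154 ..........kkkkkkkkkkkkkkkk.................#RRRRRRRRRRRRRRRRRRRRRRRRRRRRR
156 ..........kkkkkkkkkkkkkkkk.................#RRRRRRRRRRRRRRRRRRRRRRRRRRRRR
158 ..........kkkkkkkkkkkkkkkk.................#RRRRRRRRRRRRRRRRRRRRRRRRRRRRR
160 ..........kkkkkkkkkkkkkkkk.................#RRRRRRRRRRRRRRRRRRRRRRRRRRRRR
162 ..........kkkkkk...kkkkkkk.................#RRRRRRRRRRRRRRRRRRRRRRRRRRRRR
164 ...........kkkkkkkkkkkkkkk..................+++RRRRRRRRRRRRRRRRRRRRRRRRRR
166 ...........kkkkkkkkkkkkkkk.........................++RRRRRRRRRRRRRRRRRRRR
168 ............k..kkkkkkkk.kk...............................++RRRRRRRRRRRRRR
170 ............kk..kkkkkkkkkk....................................+++RRRRRR+.
172 ............kkkk....kkkkkk...........................................+...
174 ............kkkkkkkkkkkkk................................................
176 .............kkkkkkkkkkk.................................................
178 ....
[... 1323 characters left out ...]
........................................................................
214 .........................................................................
216 .........................................................................
218 .........................................................................
220 .........................................................................
222 .........................................................................
224 .........................................................................
0 [[293.0, 208.0], [305.0, 208.0], [317.0, 207.0]]
0.046 [[292.0, 195.0], [305.0, 195.0], [317.0, 194.0]]
0.09 [[291.0, 182.0], [304.0, 182.0], [317.0, 181.0]]
```

Easing the grip worked. The side mask shows the block tilted about 22°, with its +x lower edge near the bench at row 206. I'll carry it on over an arc about that edge.

Emit:
send_rows(steps=[{"dx": 0.1,"dy": 0,"dz": -0.03,"yaw": 0,"hand": 0.078},{"dx": 0.2,"dy": 0,"dz": -0.05,"yaw": 0,"hand": 0.078},{"dx": 0.3,"dy": 0,"dz": -0.06,"yaw": 0,"hand": 0.078},{"dx": 0.4,"dy": 0,"dz": -0.06,"yaw": 0,"hand": 0.078},{"dx": 0.5,"dy": 0,"dz": -0.06,"yaw": 0,"hand": 0.078},{"dx": 0.6,"dy": 0,"dz": -0.05,"yaw": 0,"hand": 0.078},{"dx": 0.7,"dy": 0,"dz": -0.04,"yaw": 0,"hand": 0.078},{"dx": 0.7,"dy": 0,"dz": -0.04,"yaw": 0,"hand": 0.078}])

```text
t: 11.98
tcp_pos: [0.5675, 0.1023, 0.0537]
orientation: [-180.0, -0.0, -14.5]
wrist_force: [-0.1, -0.7, 0.8]
width: 0.0463
grip_force: 0.4
```

```bash
python3 - <<'E'
from h import *
t=ascii_side(x1=335)
stt()
st=robot.read_state();p=np.array(st['tcp_pos'][:2]);a=np.radians(-14.5);u=np.array([np.cos(a),np.sin(a)])
v=np.array([-u[1],u[0]])
for z in(0,.03,.06): print(z,proj(t,[[*(p+s*u-.023*v),z] for s in(-.03,0,.03,.06)]).round(0).tolist())
E
```

```text
150 ....................kkkkkkkkkkkkkkkkkkkkkkkkkRRRRRRRRRRRRRRRRRR
152 .........................kkkkkkkkkkkkkkkkk.+RRRRRRRRRRRRRRRRRRR
154 ..........................kkkkkkkkkkkkkkk..#RRRRRRRRRRRRRRRRRRR
156 ..........................kkkkkkkkkkkkkkkk.#RRRRRRRRRRRRRRRRRRR
158 ..........................kkkkkkkkkkkkkkkk.#RRRRRRRRRRRRRRRRRRR
160 ..........................kkkkkk....kkkkkk.#RRRRRRRRRRRRRRRRRRR
162 ..........................kkkkkkkkkkkkkkk..#RRRRRRRRRRRRRRRRRRR
164 ...........................kkkkkkkkkkkkkk...+++RRRRRRRRRRRRRRRR
166 ...........................kk.kkkkkkkk..k..........++RRRRRRRRRR
168 ...........................kk.kkkkkkkkkkk................++RRRR
170 ...........................kkkkkkkkkkkkkk.....................+
172 ...........................kkkkk....kkkkk......................
174 .............................kkkkkkkkkkk.......................
176 .............................kkkkkkkkkk........................
178 ............................#+kkkkkkkkk........................
180 .......................###+++kkkkkkkkkkk.......................
182 ........
[... 1235 characters left out ...]
............................................
220 ...............................................................
222 ...............................................................
224 ...............................................................
{'t': 12.025, 'tcp_pos': [0.5672, 0.1023, 0.0537], 'orientation': [179.9983, 0.0022, -14.5298], 'wrist_force': [0.6693, -0.5474, 0.3651], 'width': 0.0461, 'grip_force': 0.3543, 'joint_pos': [4.2913, 37.3369, 93.906, -0.0012, 48.7597, 108.8219]}
0 [[295.0, 208.0], [307.0, 208.0], [319.0, 207.0], [331.0, 207.0]]
0.03 [[295.0, 200.0], [307.0, 199.0], [319.0, 199.0], [331.0, 199.0]]
0.06 [[294.0, 191.0], [306.0, 191.0], [319.0, 190.0], [331.0, 190.0]]
```

Emit:
send_rows(steps=[{"dx": 0.1,"dy": 0,"dz": 0.03,"yaw": 0,"hand": 0.077},{"dx": 0.2,"dy": 0,"dz": 0.07,"yaw": 0,"hand": 0.077},{"dx": 0.3,"dy": 0,"dz": 0.12,"yaw": 0,"hand": 0.077},{"dx": 0.4,"dy": 0,"dz": 0.18,"yaw": 0,"hand": 0.077},{"dx": 0.48,"dy": 0,"dz": 0.24,"yaw": 0,"hand": 0.077},{"dx": 0.5,"dy": 0,"dz": 0.26,"yaw": 0,"hand": 0.079}])

```text
t: 12.78
tcp_pos: [0.5914, 0.096, 0.0405]
orientation: [180.0, 0.0, -14.5]
wrist_force: [-0.3, -0.4, 1.1]
width: 0.046
grip_force: 0.2
```

```bash
python3 - <<'E'
from h import *
t=ascii_side(x0=285,x1=345,y0=160,y1=215)
stt()
st=robot.read_state();p=np.array(st['tcp_pos'][:2]);a=np.radians(-14.5);u=np.array([np.cos(a),np.sin(a)])
v=np.array([-u[1],u[0]])
for z in(0,.06): print(z,proj(t,[[*(p+s*u-.023*v),z] for s in(-.046,-.023,0,.023)]).round(0).tolist())
E
```

```text
160 ........................kkkkkkkkkkkkkkkkRRRRRRRRRRRRRRRRRRRR
162 ........................kkkkkkkkkkkkkkkkRRRRRRRRRRRRRRRRRRRR
164 ........................kkkkkk....kkkkkkRRRRRRRRRRRRRRRRRRRR
166 ........................kkkkkk....kkkkk+RRRRRRRRRRRRRRRRRRRR
168 .........................kkkkkkkkkkkkkk.....++RRRRRRRRRRRRRR
170 .........................kkkkkkkkkkkkkk..........+++RRRRRR+.
172 .........................kkkkkkkkkkk.kk.................+...
174 .........................kkkkkkkkkkkkkk.....................
176 .........................kkkkkk....kkkk.....................
178 .........................++kkkkkkkkkkk......................
180 ...................######++kkkkkkkkkk.......................
182 ...................##++++++kkkkkkkkkk.......................
184 ...................##+++++kkkkkkkkkkk.......................
186 ...................##++++++kkkkkkkkkkk......................
188 ...................####++++kkkkkkkkkk.......................
190 ...................########..kkkkkk.........................
192 ...................++++++++...kkkkk.....................
[... 399 characters left out ...]
....................+++++++++++++++++.......................
208 ............................................................
210 ............................................................
212 ............................................................
214 ............................................................
{'t': 12.825, 'tcp_pos': [0.5913, 0.0961, 0.0404], 'orientation': [179.9966, 0.0292, -14.5339], 'wrist_force': [0.5435, 0.2674, -0.3451], 'width': 0.0465, 'grip_force': 0.1224, 'joint_pos': [3.5171, 39.724, 90.929, 0.0077, 49.3757, 108.0459]}
0 [[299.0, 208.0], [308.0, 208.0], [317.0, 207.0], [326.0, 207.0]]
0.06 [[298.0, 191.0], [307.0, 191.0], [317.0, 190.0], [326.0, 190.0]]
```

The standoff now stands upright: the side mask spans columns 304–322 with vertical sides, and the top looks ring-shaped. I'll release it, rise and measure it from above.

Emit:
send_rows(steps=[{"dx": 0,"dy": 0,"dz": 0,"yaw": 0,"hand": 0.15},{"dx": 0,"dy": 0,"dz": 0,"yaw": 0,"hand": 0.5},{"dx": 0,"dy": 0,"dz": 0,"yaw": 0,"hand": 1},{"dx": 0,"dy": 0,"dz": -0.8,"yaw": 0,"hand": 1},{"dx": -0.5,"dy": 0,"dz": -2.0,"yaw": 0,"hand": 1},{"dx": -1.2,"dy": 0,"dz": -2.4,"yaw": 0,"hand": 1},{"dx": -1.2,"dy": 0,"dz": -2.4,"yaw": 0,"hand": 1},{"dx": -1.2,"dy": 0,"dz": -2.4,"yaw": 0,"hand": 1}])

```text
t: 13.82
tcp_pos: [0.5336, 0.1111, 0.1607]
orientation: [-180.0, -0.0, -14.5]
wrist_force: [0.5, 0.0, 0.1]
width: 0.0853
grip_force: 0.0
```

```bash
python3 - <<'E'
from h import *
w=snap('wrist');stt()
import pickle;pickle.dump(w,open('w.pkl','wb'))
p=proj(w,[[.5816,.0986,.06]])[0];print(p)
x,y=(p-[60,50]).astype(int);print(x,y)
cv2.imwrite('pics/e.png',cv2.resize(w['frame'][y:y+90,x:x+120],None,fx=6,fy=6,interpolation=cv2.INTER_CUBIC)[:,:,::-1])
E
```

```text
{'t': 13.875, 'tcp_pos': [0.5337, 0.111, 0.1603], 'orientation': [179.9957, 0.0058, -14.5304], 'wrist_force': [-1.1886, 0.333, -0.8806], 'width': 0.0853, 'grip_force': 0.0, 'joint_pos': [5.4758, 26.6716, 93.3169, -0.0023, 60.0185, 110.0074]}
[318.42004217 145.93411885]
258 95
```

View pics/e.png

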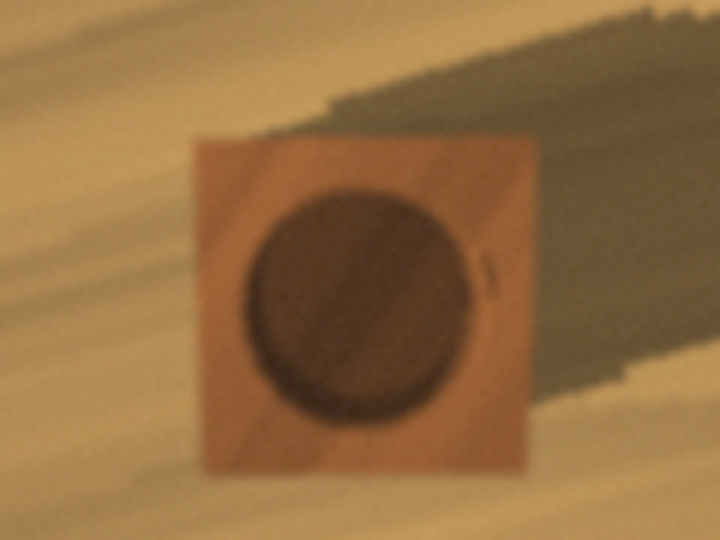

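The crop shows the block upright, with corners (195,137), (538,137), (527,472) and (203,472) and the hole facing up, centred at (358,305). I'll confirm it by touch with one finger, as asked.

```bash
python3 - <<'E'
from h import *
import pickle
w=pickle.load(open('w.pkl','rb'))
f=lambda P:(np.array(P,float)+.5)/6-.5+[258,95]
S=ray(w,f([(195,137),(538,137),(527,472),(203,472)]),.06);H=ray(w,f([(358,305)]),.06)[0]
print(S.round(4).tolist(),S.mean(0),H,[np.degrees(np.arctan2(*(v[1::-1]))).round(1) for v in (S-np.roll(S,-1,0))],np.linalg.norm(S-np.roll(S,-1,0),axis=1).round(4))
a=np.radians(-14.5);ty=np.array([np.sin(a),-np.cos(a)])
c=(S.mean(0)[:2]+H[:2])/2;print(c)
q=c+.0498*ty
for z in(.10,.078,.04):to(*q,z,-14.5)
E
```

```text
[[0.6092, 0.1149, 0.06], [0.5977, 0.0706, 0.06], [0.5539, 0.0823, 0.06], [0.5653, 0.1263, 0.06]] [0.58155416 0.09851099 0.06      ] [0.58224716 0.09942391 0.06      ] [np.float64(75.5), np.float64(-15.0), np.float64(-104.5), np.float64(165.5)] [0.0458 0.0454 0.0454 0.0454]
[0.58190066 0.09896745]
{'dx': np.float64(0.994), 'dy': np.float64(0.987), 'dz': np.float64(1.207), 'yaw': np.float64(-0.0)}
{'dx': np.float64(0.994), 'dy': np.float64(0.987), 'dz': np.float64(1.647), 'yaw': np.float64(-0.0)}
{'dx': np.float64(0.994), 'dy': np.float64(0.987), 'dz': np.float64(2.407), 'yaw': np.float64(-0.0)}
```

Emit:
send_rows(steps=[{"dx": 0.99,"dy": 0.99,"dz": 0,"yaw": 0,"hand": 1},{"dx": 0.99,"dy": 0.99,"dz": 0.7,"yaw": 0,"hand": 1},{"dx": 0.99,"dy": 0.99,"dz": 1.5,"yaw": 0,"hand": 1},{"dx": 0.99,"dy": 0.99,"dz": 1.9,"yaw": 0,"hand": 1},{"dx": 0.99,"dy": 0.99,"dz": 2.1,"yaw": 0,"hand": 1},{"dx": 0.99,"dy": 0.99,"dz": 2.1,"yaw": 0,"hand": 1}])

```text
t: 14.62
tcp_pos: [0.5687, 0.0507, 0.0551]
orientation: [180.0, 0.1, -14.5]
wrist_force: [0.4, 0.1, 0.1]
width: 0.0855
grip_force: 0.0
```

Emit:
send_rows(steps=[{"dx": 0,"dy": 0,"dz": 0.06,"yaw": 0,"hand": 1},{"dx": 0,"dy": 0,"dz": 0.12,"yaw": 0,"hand": 1},{"dx": 0,"dy": 0,"dz": 0.16,"yaw": 0,"hand": 1},{"dx": 0,"dy": 0,"dz": 0.2,"yaw": 0,"hand": 1}])

```text
t: 15.12
tcp_pos: [0.5688, 0.0509, 0.0459]
orientation: [-180.0, -0.0, -14.5]
wrist_force: [-0.2, 1.4, 0.7]
width: 0.0854
grip_force: 0.0
```

Emit:
send_rows(steps=[{"dx": 0,"dy": 0,"dz": 0.06,"yaw": 0,"hand": 1},{"dx": 0,"dy": 0,"dz": 0.12,"yaw": 0,"hand": 1},{"dx": 0,"dy": 0,"dz": 0.18,"yaw": 0,"hand": 1},{"dx": 0,"dy": 0,"dz": 0.2,"yaw": 0,"hand": 1}])

```text
t: 15.62
tcp_pos: [0.5686, 0.0508, 0.0356]
orientation: [180.0, 0.0, -14.5]
wrist_force: [0.0, -0.1, 0.5]
width: 0.0854
grip_force: 0.0
```

Emit:
send_rows(steps=[{"dx": 0,"dy": 0,"dz": 0.08,"yaw": 0,"hand": 1},{"dx": 0,"dy": 0,"dz": 0.14,"yaw": 0,"hand": 1},{"dx": 0,"dy": 0,"dz": 0.16,"yaw": 0,"hand": 1}])

```text
t: 16.0
tcp_pos: [0.5686, 0.0508, 0.0275]
orientation: [180.0, 0.0, -14.5]
wrist_force: [-0.1, -0.1, 0.7]
width: 0.0854
grip_force: 0.0
```

Emit:
send_rows(steps=[{"dx": 0,"dy": 0,"dz": -0.3,"yaw": 0,"hand": 1},{"dx": 0,"dy": 0,"dz": -0.8,"yaw": 0,"hand": 1},{"dx": 0,"dy": 0,"dz": -1.8,"yaw": 0,"hand": 1},{"dx": 0,"dy": 0,"dz": -2.0,"yaw": 0,"hand": 1},{"dx": 0,"dy": 0,"dz": -2.0,"yaw": 0,"hand": 1}])

```text
t: 16.62
tcp_pos: [0.5691, 0.0508, 0.1289]
orientation: [-180.0, -0.1, -14.5]
wrist_force: [0.4, 0.3, 0.2]
width: 0.0856
grip_force: 0.0
```

```bash
python3 - <<'E'
from h import *
stt()
for z in(.10,.016):to(.5819,.0987,z,-14.8)
t=ascii_side(x0=295,x1=335,y0=172,y1=212)
E
```

```text
{'t': 16.625, 'tcp_pos': [0.5691, 0.0508, 0.1289], 'orientation': [-179.9727, -0.1114, -14.5242], 'wrist_force': [0.402, 0.2753, 0.1986], 'width': 0.0856, 'grip_force': 0.0, 'joint_pos': [-0.8834, 30.8025, 91.4833, 0.0004, 57.5995, 103.6406]}
{'dx': np.float64(0.006), 'dy': np.float64(-0.991), 'dz': np.float64(0.579), 'yaw': np.float64(0.03)}
{'dx': np.float64(0.003), 'dy': np.float64(-0.99), 'dz': np.float64(2.259), 'yaw': np.float64(0.03)}
172 ............kkkkkkkkkkkk................
174 ............kkkkkkkkkkkk................
176 ............kkkkkkkkkkkk................
178 ...............kkkkkkk..#...............
180 .........####..kkkkkkk..##..............
182 .........##++..kkkkkkk..##..............
184 .........##+k..kkkkkkk..##..............
186 .........##++...kkkkk..+###.............
188 .........####++++++++######.............
190 .........################+#.............
192 .........++++++++++++++++++.............
194 .........++++++++++++++++++.............
196 .........+++++++++++++++++..............
198 .........++++++++++++++++++.............
200 .........++++++++++++++++++.............
202 .........++++++++++++++++++.............
204 .........++++++++++++++++++.............
206 ..........+++++++++++++++++.............
208 ........................................
210 ........................................
```

Emit:
send_rows(steps=[{"dx": 0,"dy": -0.99,"dz": 0,"yaw": 0,"hand": 1},{"dx": 0,"dy": -0.99,"dz": 0,"yaw": 0,"hand": 1},{"dx": 0,"dy": -0.99,"dz": 0.8,"yaw": 0,"hand": 1},{"dx": 0,"dy": -0.99,"dz": 1.6,"yaw": 0,"hand": 1},{"dx": 0,"dy": -0.99,"dz": 2.28,"yaw": 0,"hand": 1},{"dx": 0,"dy": -0.99,"dz": 2.28,"yaw": 0,"hand": 0.3},{"dx": 0,"dy": -0.99,"dz": 2.28,"yaw": 0,"hand": 0},{"dx": 0,"dy": -0.99,"dz": 2.28,"yaw": 0,"hand": 0},{"dx": 0,"dy": -0.99,"dz": 2.28,"yaw": 0,"hand": 0},{"dx": 0,"dy": -0.99,"dz": 2.28,"yaw": 0,"hand": 0}], squeeze=40)

```text
t: 17.92
tcp_pos: [0.5817, 0.0988, 0.0149]
orientation: [-180.0, -0.1, -14.5]
wrist_force: [-0.4, -0.7, 9.2]
width: 0.0459
grip_force: 42.5
```

Emit:
send_rows(steps=[{"dx": 0,"dy": 0,"dz": -0.2,"yaw": 0,"hand": 0},{"dx": 0,"dy": 0,"dz": -0.7,"yaw": 0,"hand": 0},{"dx": 0,"dy": 0,"dz": -1.3,"yaw": 0,"hand": 0},{"dx": 0,"dy": 0,"dz": -1.8,"yaw": 0,"hand": 0},{"dx": 0,"dy": 0,"dz": -2.0,"yaw": 0,"hand": 0},{"dx": 0,"dy": 0,"dz": -2.0,"yaw": 0,"hand": 0},{"dx": 0,"dy": 0,"dz": -2.0,"yaw": 0,"hand": 0}])

```text
t: 18.8
tcp_pos: [0.5806, 0.0987, 0.113]
orientation: [180.0, 0.1, -14.5]
wrist_force: [-0.1, -0.6, -2.5]
width: 0.0458
grip_force: 41.6
```

```bash
python3 - <<'E'
from h import *
stt()
t=snap('side');w=snap('wrist')
o=np.zeros((600,800,3),np.uint8)
o[:400,:]=cv2.resize(t['frame'][100:300,200:600],(800,400))
o[400:,:320]=cv2.resize(w['frame'],(320,200))
o[400:,330:730]=cv2.resize(w['frame'][200:300,220:420],(400,200))
cv2.imwrite('pics/f.png',o[:,:,::-1])
E
```

```text
{'t': 18.8, 'tcp_pos': [0.5806, 0.0987, 0.113], 'orientation': [179.9756, 0.0746, -14.5271], 'wrist_force': [-0.1125, -0.6219, -2.5065], 'width': 0.0458, 'grip_force': 41.609, 'joint_pos': [3.8405, 33.2515, 89.5705, 0.0004, 57.2566, 108.3674]}
```

View pics/f.png

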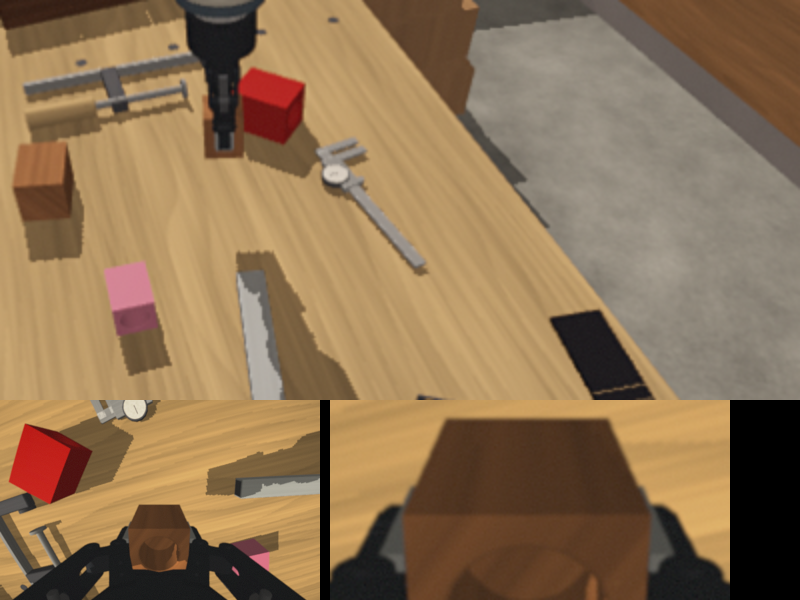

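The standoff is held upright at (222,125) in the side view, and the hole shows on top in the wrist crop at about (525,570). It is roughly 98 mm above the bench, the beam is flat, and the bystanders are untouched.

Emit:
send_rows(steps=[{"dx": 0,"dy": 0,"dz": 0,"yaw": 0,"hand": 0},{"dx": 0,"dy": 0,"dz": 0,"yaw": 0,"hand": 0},{"dx": 0,"dy": 0,"dz": 0,"yaw": 0,"hand": 0},{"dx": 0,"dy": 0,"dz": 0,"yaw": 0,"hand": 0}])

```text
t: 19.4
tcp_pos: [0.5812, 0.0987, 0.1138]
orientation: [180.0, -0.0, -14.5]
wrist_force: [0.1, -0.7, -1.2]
width: 0.0458
grip_force: 41.6
```

```bash
python3 -c "
from h import *
stt();print(robot.job_done())"
```

```text
{'t': 19.4, 'tcp_pos': [0.5812, 0.0987, 0.1138], 'orientation': [179.9993, -0.001, -14.5228], 'wrist_force': [0.1328, -0.6642, -1.2046], 'width': 0.0458, 'grip_force': 41.6064, 'joint_pos': [3.8412, 33.1935, 89.5144, -0.0012, 57.2913, 108.3647]}
the job is handed in; nothing more can be done
None
```

Job handed in at 19.4 s: the beam lies flat on the bench, a fingertip sank about 19 mm into the standoff's hole without meeting wood, and the standoff is held hole-up about 10 cm above the bench, with the clamp, caliper and plane not touched.

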